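# Stow a carton behind the lip of a travel tray

## Task

Stow the narrow flat carton in the low metal tray so that it cannot slide out while the van drives. Do not pick it up: raise only its leading end onto the tray's raised lip with its rear end kept on the worktop, then push it on over the lip until the whole carton lies flat behind it. Leave the wider flat carton alone.

Things in the scene. Friction and masses are not known exactly. Their poses are not given: they have to be found in the camera images.
- carton_centre (a point): centre of the carton to stow: a loose closed glossy white and pale pink box (slides easily, friction about 0.3), 96 x 48 x 20 mm, 0.08 to 0.15 kg, flat on the worktop (centre 10 mm up) in front of the tray. x runs along its 96 mm length towards the leading end, which faces the tray; y along the 48 mm width, z up. It can be gripped across the 48 mm width.
- carton_rear (a point): point on the same carton: the middle of the bottom edge of its rear end, the end away from the tray (48 mm behind the centre, 10 mm below it; same axes). It is at height 0 while the rear end rests on the worktop.
- tray: low open-topped grey metal tray, fixed. Origin: on the worktop below the middle of the front lip's outer face; x points into the tray, z up. Lip: straight bar across the front, 8 mm high, x 0 to 6 mm. Behind it the floor, 3 mm up, is 110 mm long (x 6 to 116) and 64 mm wide (y -32 to 32). Side walls (from x 10) and end wall 24 mm high, 4 mm thick; 3 mm thick screw flanges outside, 100 mm over all.
- wide_carton: bystander, to be left alone: a loose closed blue and white flat carton 100 x 82 x 26 mm, to the right of the work; origin at the centre of its underside, x along the 100 mm side.
Mind the look-alikes: they are no part of the job. There is more than one size of the part that bears carton_centre; the job needs the larger.

How it is judged:
By the outcome, as a careful person would: the job done as asked, in the order asked, and still so for the second after the job is handed in, with the robot touching nothing.
It also fails if it takes over 48 s, if anything falls off the work surface, if the arm or the gripper's body presses on something with over 40 N, if the wrist force passes 120 N, or if a joint passes its speed limit or range.

## Robot

A 6-joint arm with a two-finger parallel gripper is mounted at the origin on a cart in front of the work surface, level with it; the furniture and walls round the work are solid. World frame = base frame: x ahead of the robot, y to its left, z up, the work surface at z = 0. Lengths are in mm, angles in rad, forces in N, time in s.
With the tool pointing down it reaches from about 350 to 975 mm from the base axis. Payload 7.1 kg.
Tool frame: the origin (TCP) lies on the mounting face of the last link; the fingertips stand 182 mm ahead of it and the grasp point (between the pads) lies 163 mm ahead of it (ctrl.tip_reach is the distance from the TCP to the fingertips, in mm); z points along the fingers, y is the direction in which the jaws open and shut (so a half turn about z gives the same grasp; the last joint's range is limited). The gripper opens to 88 mm and grips with 3 to 60 N. Pads are 20 mm wide; open, the fingers measure 115 mm over their backs; the gripper's body (75 mm by 178 mm) begins 61 mm behind the grasp point.
Start: joints at [-1.334, 0.423, 1.63, -0, 1.089, -0.019], TCP at [158.156, -604.643, 404.675] pointing down, gripper open.
Joint ranges: [-3, 3], [-0.9, 2.11], [0.09, 2.58], [-1.31, 4.45], [0.11, 2.69], [-2.54, 2.54]. Speed limits (rad/s): [2.39, 2.39, 3.01, 3.14, 3.14, 3.14].

## Interface

Orientations are given as a rotation vector (axis times angle).
In Python, from workcell import ctrl gives the robot as it stands.
- The arm moves only by the tool jog_arm, never from a script. Its argument "steps" is a list that holds one entry, the list of rows, each a list of 7 numbers: the shift along the tool's x, y, z in m, then the turn, a rotation vector about the tool's x, y, z in degrees, then the gripper's target within -1 to 1 (shut at 1, half-way at 0, fully open at -1). A call has 1 to 20 rows; each row shifts and turns the commanded pose from where the row before left it, along the tool's axes as they then stand; what a row does not reach is not made up. A row lasts 1/12 s, in which the tool goes at most 41.7 mm and 7.16 degrees, less where a joint would pass 70% of its speed; a pose out of reach is approached as far as the arm can. A call is refused whole if a number of a shift passes 0.0417 or a number of a turn 7.16, either way. A call with a gripper value outside its range is refused whole. The fingers move at their own pace and stop on an object; the grip force is fixed at half the most. Time passes only in rows, so rows that do not move let the fingers close. It gives the time, the measured TCP pose, the force and the opening at its end, in the units of the state.
- ctrl.get_obs(): the state, without advancing time (a new reading comes with each control period).
- ctrl.get_image(name): name is "side" or "top"; returns the picture (384x512x3 uint8, red, green, blue); there is no depth.
- ctrl.camera_info(name): a dict with "fx", "fy", "cx", "cy" (pixels), "dist" ([k1, k2, p1, p2, k3] as OpenCV has them; the pictures are not rectified), "origin" and "attitude" of the camera in the world. Camera axes: x right, y down, z forward; pixel columns grow to the right and rows downward; lengths in mm; the calibration is good to about 2 mm. A picture is of the moment at which its call begins. camera_info takes no time and is no camera call.
- ctrl.close_job(): hands the job in, once; it reports no verdict.
Trained networks look in the newest picture that a camera, given by its name, has taken for a name from the list of things; names that differ only in an ending like _2 or _b are one class to them, and where a whole thing is asked for, a point or a joint stands for the part that bears it (a point fixed in the world has none). Each returns a list of dicts, best first, with "p" (0 to 1); they miss things now and then, are a little off and sometimes report something else, mostly with a low value. They report only what shows in the picture. A call takes as long as a camera call. They do not tell look-alikes from the thing itself.
- ctrl.look_for(thing, camera): "bbox" ([left, top, right, bottom] in pixels, round what is visible of it).
- ctrl.trace(thing, camera): "pixels" (384x512 bool, what is visible of it) and "bbox" ([left, top, right, bottom] in pixels, round what is visible of it).
- ctrl.landmark_of(thing, camera): "uv" ([column, row] in pixels: a listed point, or the origin of a listed thing).
The state is a dict: "t": time; "qpos": joint angles; "qvel": joint speeds; "joint_torque": joint torques, N m; "ee_pos": TCP position; "orientation": TCP orientation; "ft_force": force on the tool from outside, world axes, zero at the start; "moment": the same for the moment, N m; "width": finger opening in mm.
Only numpy, scipy, OpenCV 4.12 (cv2) and the standard library are available. Lean on these libraries where they do the work, as an engineer would, in place of code of your own. Each camera call takes 0.05 s, during which the arm holds its last target.

## Working session

There is one attempt and no reset: what is moved stays moved. The work goes in short steps, Python scripts to look and compute and a tool call to move; the robot and the scene stay as the last step left them, time stands still between calls to the robot, and variables do not carry over. Pictures are saved under pics/ and viewed, and the job is handed in when it is done.

Besides the shell and the picture viewer there is one more tool, called after "Call:" as name(argument=value, ...), one argument or row to a line, values as JSON. jog_arm: Moves the arm, as the interface text tells. Its arguments: {"type":"object","properties":{"steps":{"type":"array"}},"required":["steps"]}

```bash
ls; mkdir -p pics; python3 - <<'E'
from workcell import ctrl
import cv2
for n in("top","side"):
    cv2.imwrite(f"pics/{n}0.png",ctrl.get_image(n)[:,:,::-1])
    i=ctrl.camera_info(n);print(n,i)
    for t in("carton_centre","carton_rear","tray","wide_carton"):
        print(t,[(round(d['p'],2),d['uv']) for d in ctrl.landmark_of(t,n)])
o=ctrl.get_obs();print(o)
E
```

```text
pics
top {'fx': 409.9456121403045, 'fy': 409.9456121403045, 'cx': 262.44549025495684, 'cy': 191.6679844733713, 'dist': array([-0.09541099,  0.        ,  0.        ,  0.        ,  0.        ]), 'origin': array([ 292.26511012,  171.0481928 , 1047.73689984]), 'attitude': array([-2.13665384,  2.12875192, -0.23822087])}
carton_centre [(0.94, [173.4, 240.6]), (0.74, [219.9, 191.3])]
carton_rear [(0.7, [231.6, 208.1])]
tray [(0.98, [198.2, 163.4])]
wide_carton [(0.89, [331.9, 205.8])]
side {'fx': 406.77651293071165, 'fy': 406.77651293071165, 'cx': 252.53776124486248, 'cy': 196.4886040088433, 'dist': array([0.04804976, 0.        , 0.        , 0.        , 0.        ]), 'origin': array([ 432.26772257, -513.8478883 ,  560.92095528]), 'attitude': array([-2.22963744,  0.11149878, -0.04056783])}
carton_centre [(0.89, [247.5, 179.5]), (0.75, [194.7, 158.4])]
carton_rear [(0.82, [234.7, 192.7]), (0.73, [209.8, 159.5])]
tray [(0.72, [280.4, 172.4])]
wide_carton [(0.58, [251.7, 286.2])]
{'t': 0.5, 'qpos': array([-1.33400499e+00,  4.23155035e-01,  1.62994516e+00,  1.63936410e-05,
        1.08859371e+00, -1.90200678e-02]), 'qvel': array([-1.37537365e-03,  6.58899422e-04, -4.02330634e-03,  8.53616186e-05,
        1.41688886e-04,  1.87528050e-03]), 'joint_torque': array([-1.45190857e-03, -5.44149256e+01, -2.73816723e+01,  6.41835015e-02,
        1.76793372e-02, -2.96257645e-05]), 'ee_pos': array([ 158.15203513, -604.6304464 ,  404.62289545]), 'orientation': array([-3.11582978e+00, -4.00707978e-01, -5.39546396e-06]), 'ft_force': array([ 0.4142207 , -0.80682687,  0.68351723]), 'moment': array([ 0.05123049,  0.03357148, -0.0072406 ]), 'width': 88.00303328776145}
```

View pics/top0.png

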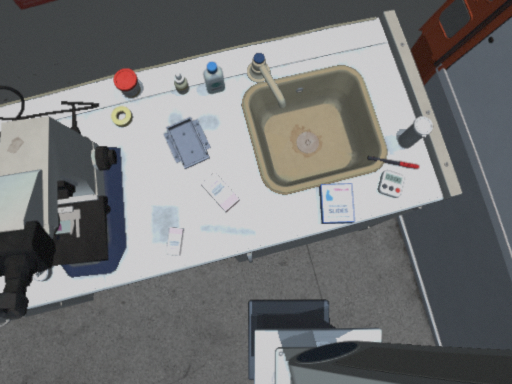

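View pics/side0.png

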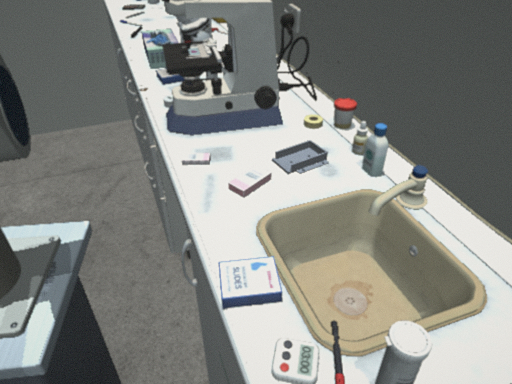

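```bash
cat > h.py <<'E'
import numpy as np,cv2
from scipy.spatial.transform import Rotation as R
from workcell import ctrl
def cam(n):
    i=ctrl.camera_info(n);K=np.array([[i['fx'],0,i['cx']],[0,i['fy'],i['cy']],[0,0,1]])
    return K,i['dist'],np.array(i['origin']),R.from_rotvec(i['attitude']).as_matrix()
def toplane(n,uv,z):
    K,d,o,A=cam(n)
    p=cv2.undistortPoints(np.array(uv,float).reshape(-1,1,2),K,d).reshape(-1,2)
    r=np.c_[p,np.ones(len(p))]@A.T
    return o+r*((z-o[2])/r[:,2])[:,None]
def proj(n,P):
    K,d,o,A=cam(n);P=np.array(P,float).reshape(-1,3)
    return cv2.projectPoints((P-o)@A,np.zeros(3),np.zeros(3),K,d)[0].reshape(-1,2)
E
python3 - <<'E'
from h import *
for n,L in dict(top=[([173.4,240.6],10),([219.9,191.3],10),([231.6,208.1],0),([198.2,163.4],0),([331.9,205.8],0)],side=[([247.5,179.5],10),([194.7,158.4],10),([234.7,192.7],0),([209.8,159.5],0),([280.4,172.4],0),([251.7,286.2],0)]).items():
    for uv,z in L: print(n,uv,toplane(n,uv,z).round(1))
for n in("top","side"):
    im=ctrl.get_image(n)[:,:,::-1]
    c=im[110:290,130:380] if n=="top" else im[110:310,150:350]
    cv2.imwrite(f"pics/{n}0z.png",cv2.resize(c,None,fx=3,fy=3,interpolation=cv2.INTER_CUBIC))
E
```

```text
top [173.4, 240.6] [[368.6 365.2  10. ]]
top [219.9, 191.3] [[496.  250.4  10. ]]
top [231.6, 208.1] [[454.  220.1   0. ]]
top [198.2, 163.4] [[572.5 310.    0. ]]
top [331.9, 205.8] [[461.3 -40.8   0. ]]
side [247.5, 179.5] [[488.3 256.8  10. ]]
side [194.7, 158.4] [[364.3 362.   10. ]]
side [234.7, 192.7] [[456.  222.5   0. ]]
side [209.8, 159.5] [[401.4 368.5   0. ]]
side [280.4, 172.4] [[571.2 291.6   0. ]]
side [251.7, 286.2] [[469.3 -49.6   0. ]]
```

View pics/top0z.png

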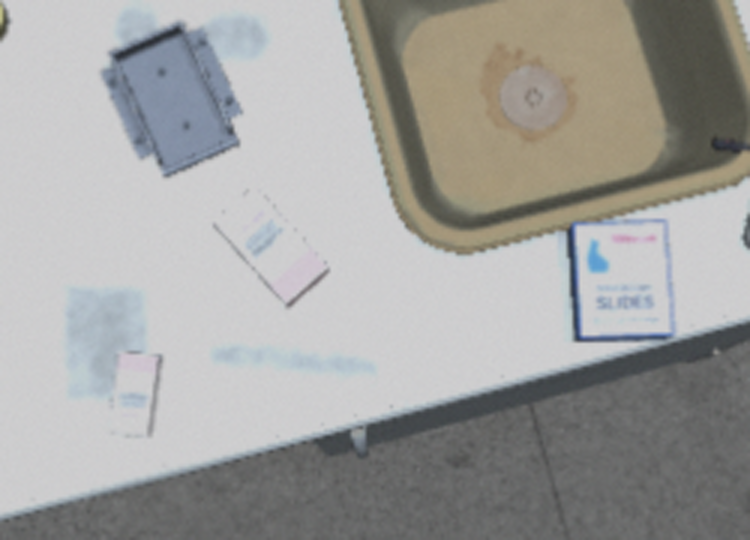

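View pics/side0z.png

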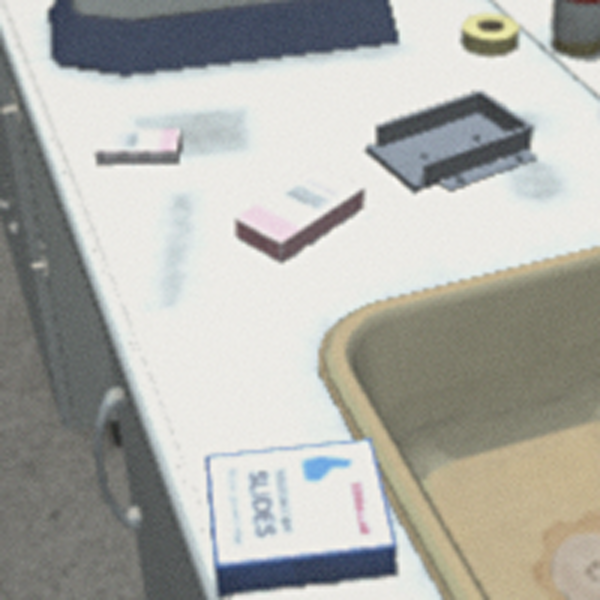

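```bash
cat > fit.py <<'E'
from h import *
from scipy.optimize import minimize
def box(x,y,th,L=96,W=48,H=20,z0=0):
    c,s=np.cos(th),np.sin(th)
    return np.array([[x+c*a*L/2-s*b*W/2,y+s*a*L/2+c*b*W/2,z] for a in(-1,1) for b in(-1,1) for z in(z0,z0+H)])
S=4
def mask(n,P):
    h=cv2.convexHull(proj(n,P).astype(np.float32)).reshape(-1,2)
    m=np.zeros((384*S,512*S),np.uint8);cv2.fillConvexPoly(m,np.round((h+.5)*S-.5).astype(int),1)
    return cv2.resize(m.astype(np.float32),(512,384),interpolation=cv2.INTER_AREA)
def fitcarton(x0,cams=("top","side"),show=True):
    M={}
    for n in cams:
        ctrl.get_image(n)
        for d in ctrl.trace("carton_centre",n):
            m=d["pixels"].astype(np.float32);u=proj(n,[x0[0],x0[1],10])[0]
            ys,xs=np.nonzero(m)
            if len(xs)and np.hypot(xs.mean()-u[0],ys.mean()-u[1])<12: M[n]=m;break
    out={}
    for cs in [[n] for n in M]+[list(M)]:
        f=lambda p:sum(np.abs(mask(n,box(*p))-M[n]).sum()/M[n].sum() for n in cs)
        r=min((minimize(f,[x0[0],x0[1],x0[2]+d],method="Nelder-Mead",options=dict(initial_simplex=np.array([[x0[0],x0[1],x0[2]+d],[x0[0]+8,x0[1],x0[2]+d],[x0[0],x0[1]+8,x0[2]+d],[x0[0],x0[1],x0[2]+d+.15]]),maxiter=150)) for d in(-.1,.1)),key=lambda r:r.fun)
        print(cs,r.x.round(3),round(r.fun,3)); out[tuple(cs)]=r.x
    return out
E
python3 - <<'E'
from fit import *
fitcarton([492,253,0.72])
z=lambda x,y:(130+(x+.5)/3-.5,110+(y+.5)/3-.5)
w=lambda x,y:(150+(x+.5)/3-.5,110+(y+.5)/3-.5)
for p,h in (((168,175),8),((238,143),8),((112,55),24),((183,22),24)): print("top",p,toplane("top",z(*p),h).round(1))
for p,h in (((368,150),4),((415,188),4),((482,93),24),((533,130),24)): print("side",p,toplane("side",w(*p),h).round(1))
for n in("top","side"):
    d=ctrl.trace("tray",n)[0]; print(n,d["bbox"],d["pixels"].sum())
E
```

```text
['top'] [494.083 249.761   0.75 ] 0.067
['side'] [492.474 252.18    0.743] 0.048
['top', 'side'] [493.368 250.908   0.755] 0.159
top (168, 175) [[557.8 341.3   8. ]]
top (238, 143) [[587.  281.1   8. ]]
top (112, 55) [[661.8 392.2  24. ]]
top (183, 22) [[692.8 331.1  24. ]]
side (368, 150) [[558.5 344.    4. ]]
side (415, 188) [[588.5 284.2   4. ]]
side (482, 93) [[663.9 392.2  24. ]]
side (533, 130) [[693.1 328.1  24. ]]
top [166.3, 119.5, 212.2, 167.0] 1505Traceback (most recent call last):
  File "<stdin>", line 8, in <module>
IndexError: list index out of range
```

```bash
cat > ov.py <<'E'
from fit import *
TX,TY,TT=571.8,311.5,0.442
def tw(x,y,z,T=None):
    c,s=np.cos(TT),np.sin(TT); return [TX+c*x-s*y,TY+s*x+c*y,z]
def overlay(n,fn,carton=None,ctr=(530,290,0),half=(40,30),k=10,im=None):
    im=ctrl.get_image(n)[:,:,::-1] if im is None else im
    u=proj(n,ctr)[0].astype(int);x0,y0=u[0]-half[0],u[1]-half[1]
    c=cv2.resize(im[y0:y0+2*half[1],x0:x0+2*half[0]],None,fx=k,fy=k,interpolation=cv2.INTER_CUBIC)
    def poly(P,col):
        q=np.round((proj(n,P)-[x0,y0]+.5)*k).astype(np.int32);cv2.polylines(c,[q],True,col,1,cv2.LINE_AA)
    poly([tw(0,-36,8),tw(0,36,8),tw(6,36,8),tw(6,-36,8)],(0,0,255))
    poly([tw(0,-36,0),tw(0,36,0)],(0,128,255))
    poly([tw(10,-36,24),tw(10,36,24),tw(120,36,24),tw(120,-36,24)],(0,200,0))
    if carton is not None:
        b=box(*carton);poly(b[[0,2,6,4]],(255,0,0));poly(b[[1,3,7,5]],(255,0,255))
    cv2.imwrite(fn,c)
E
python3 - <<'E'
from ov import *
C=(493.4,251,.755)
overlay("top","pics/ovt.png",C,ctr=(580,300,0))
overlay("side","pics/ovs.png",C,ctr=(580,300,0),half=(50,37),k=8)
E
```

```text
(no output)
```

View pics/ovt.png

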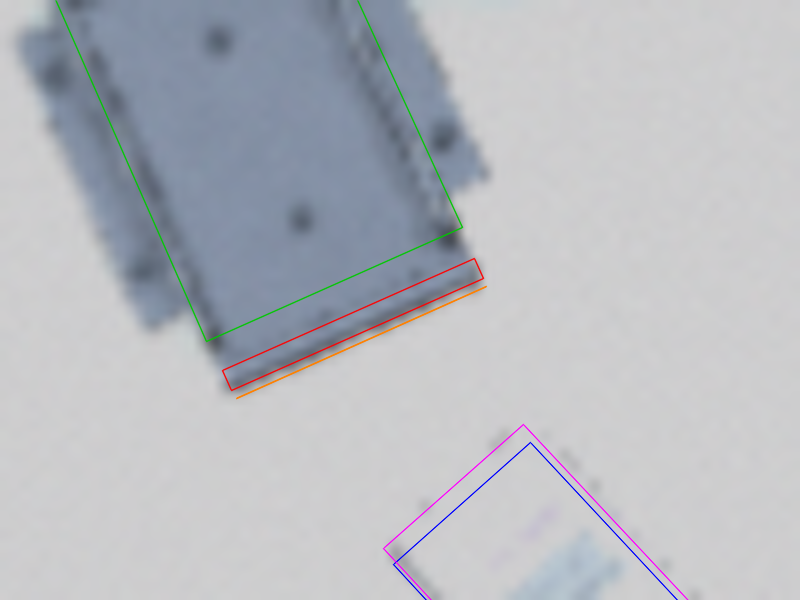

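View pics/ovs.png

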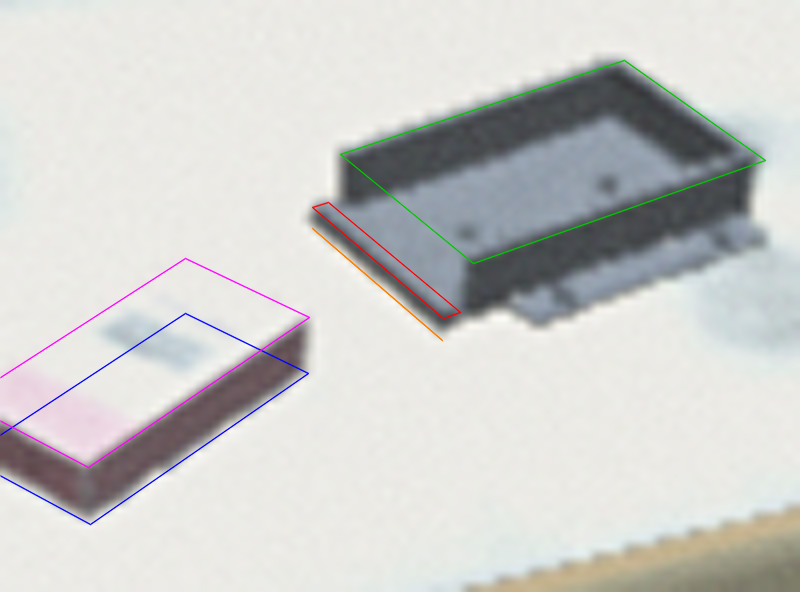

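Call:
jog_arm(
  steps=[
    [[0.028, -0.0275, 0, 0, 0, 0, -1], [0.028, -0.0275, 0, 0, 0, 0, -1], [0.028, -0.0275, 0, 0, 0, 0, -1], [0.028, -0.0275, 0, 0, 0, 0, -1], [0.028, -0.0275, 0, 0, 0, 0, -1], [0.028, -0.0275, 0, 0, 0, 0, -1], [0.028, -0.0275, 0, 0, 0, 0, -1], [0.028, -0.0275, 0, 0, 0, 0, -1], [0.028, -0.0275, 0, 0, 0, 0, -1], [0.028, -0.0275, 0, 0, 0, 0, -1], [0.028, -0.0275, 0, 0, 0, 0, -1], [0.028, -0.0275, 0, 0, 0, 0, -1], [0.017, -0.0344, 0, 0, 0, 0, -1], [0.017, -0.0344, 0, 0, 0, 0, -1], [0.017, -0.0344, 0, 0, 0, 0, -1], [0.017, -0.0344, 0, 0, 0, 0, -1], [0.017, -0.0344, 0, 0, 0, 0, -1], [0.017, -0.0344, 0, 0, 0, 0, -1]],
  ],
)

```text
t: 2.5
ee_pos: [446.2, 27.1, 405.0]
orientation: [3.116, 0.401, 0.001]
ft_force: [0.3, -0.0, 0.8]
width: 88.0
```

Call:
jog_arm(
  steps=[
    [[0.017, -0.0344, 0, 0, 0, 0, -1], [0.017, -0.0344, 0, 0, 0, 0, -1], [0.017, -0.0344, 0, 0, 0, 0, -1], [0.017, -0.0344, 0, 0, 0, 0, -1], [0.017, -0.0344, 0, 0, 0, 0, -1], [0.017, -0.0344, 0, 0, 0, 0, -1], [0, 0, 0.035, 0, 0, -7.15, -1], [0, 0, 0.035, 0, 0, -7.15, -1], [0, 0, 0.035, 0, 0, -7.15, -1], [0, 0, 0.035, 0, 0, -7.15, -1], [0, 0, 0.035, 0, 0, 0, -1], [0, 0, 0, 0, 0, 0, -1], [0, 0, 0, 0, 0, 0, -1]],
  ],
)

```text
t: 3.58
ee_pos: [492.1, 250.4, 228.5]
orientation: [2.921, 1.157, -0.007]
ft_force: [-0.5, -0.0, 1.4]
width: 87.7
```

```bash
cat > st.py <<'E'
from h import *
def st():
    o=ctrl.get_obs();M=R.from_rotvec(o["orientation"]).as_matrix()
    print("t",round(o["t"],2),"pos",o["ee_pos"].round(1),"yaw",round(float(np.arctan2(M[1,0],M[0,0])),4),"z",M[:,2].round(4),"tip",(o["ee_pos"]+M[:,2]*ctrl.tip_reach).round(1),"f",o["ft_force"].round(1),"w",round(o["width"],1),"q",o["qpos"].round(2))
    return o,M
E
python3 - <<'E'
from st import *
from fit import *
o,M=st()
fitcarton([493.4,251,.755],("side",))
d=M.T@(np.array([493.4,251,182+2.5])-o["ee_pos"]);print("shift",d.round(1))
cv2.imwrite("pics/s1.png",cv2.resize(ctrl.get_image("side")[90:300,150:400,::-1],None,fx=3,fy=3))
E
```

```text
t 3.58 pos [492.1 250.4 228.5] yaw 0.7542 z [-0.0038 -0.0018 -1.    ] tip [491.4 250.1  46.5] f [-0.5 -0.   1.4] w 87.7 q [0.45 0.58 1.88 0.   0.68 1.27]
['side'] [493.515 252.964   0.741] 0.148
['side'] [493.515 252.964   0.741] 0.148
shift [ 1.5  0.5 44. ]
```

Call:
jog_arm(
  steps=[
    [[0.0015, 0.0005, 0.014, 0, 0, 0, -1], [0, 0, 0.014, 0, 0, 0, -1], [0, 0, 0.014, 0, 0, 0, -1], [0, 0, 0, 0, 0, 0, -1], [0, 0, 0, 0, 0, 0, -1], [0, 0, 0, 0, 0, 0, -1]],
  ],
)

```text
t: 4.23
ee_pos: [494.8, 251.6, 189.5]
orientation: [-2.92, -1.158, -0.004]
ft_force: [-0.4, -0.2, -0.3]
width: 87.7
```

```bash
python3 - <<'E'
from st import *
o,M=st()
cv2.imwrite("pics/s2.png",cv2.resize(ctrl.get_image("side")[100:250,150:350,::-1],None,fx=4,fy=4))
E
```

```text
t 4.23 pos [494.8 251.6 189.5] yaw 0.7548 z [ 0.0026  0.0012 -1.    ] tip [495.3 251.8   7.6] f [-0.4 -0.2 -0.3] w 87.7 q [0.45 0.65 1.88 0.   0.6  1.26]
```

View pics/s2.png

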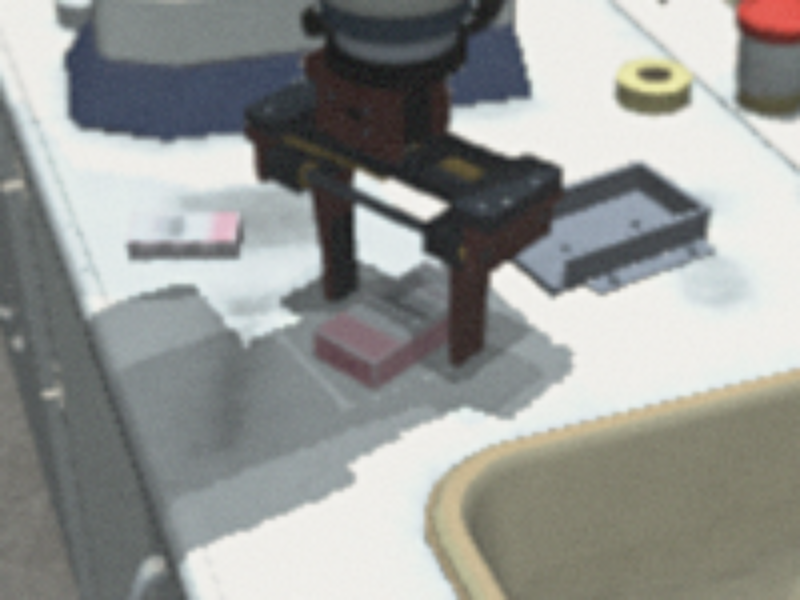

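Call:
jog_arm(
  steps=[
    [[-0.001, 0, 0.0045, 0, 0, 0, -1], [0, 0, 0, 0, 0, 0, -1], [0, 0, 0, 0, 0, 0, 1], [0, 0, 0, 0, 0, 0, 1], [0, 0, 0, 0, 0, 0, 1], [0, 0, 0, 0, 0, 0, 1], [0, 0, 0, 0, 0, 0, 1], [0, 0, 0, 0, 0, 0, 1]],
  ],
)

```text
t: 4.95
ee_pos: [493.4, 250.6, 183.2]
orientation: [-2.92, -1.158, -0.0]
ft_force: [-0.6, 0.6, -0.8]
width: 51.2
```

```bash
python3 - <<'E'
from st import *
o,M=st()
E
```

```text
t 4.95 pos [493.4 250.6 183.2] yaw 0.755 z [ 0.  0. -1.] tip [493.4 250.6   1.2] f [-0.6  0.6 -0.8] w 51.2 q [0.45 0.66 1.89 0.   0.59 1.26]
```

Call:
jog_arm(
  steps=[
    [[0, 0, -0.001, 0, 0, 0, 1], [0, 0, 0, 0, 0, 0, 1], [0, 0, 0, 0, 0, 0, 1]],
  ],
)

```text
t: 5.2
ee_pos: [493.3, 250.6, 184.1]
orientation: [-2.92, -1.158, 0.0]
ft_force: [0.7, -0.4, -0.7]
width: 47.6
```

```bash
python3 - <<'E'
from st import *
o,M=st()
from ov import *
# aligned target: carton centre (tool) at tray x=-62,y=0
for tx in(-70,-62): 
    P=np.array(tw(tx,0,0))[:2]; print(P, (M.T@np.r_[P-o["ee_pos"][:2],0]).round(1), np.degrees(.755-TT))
E
```

```text
t 5.2 pos [493.3 250.6 184.1] yaw 0.755 z [-2.e-04 -1.e-04 -1.e+00] tip [493.3 250.6   2.1] f [ 0.7 -0.4 -0.7] w 47.6 q [0.45 0.66 1.89 0.   0.59 1.26]
[508.52714173 281.55763193] [ 32.3 -12.1  -0. ] 17.933578987594768
[515.75832553 284.97961685] [39.9 -9.7 -0. ] 17.933578987594768
```

Call:
jog_arm(
  steps=[
    [[0.0054, -0.002, 0, 0, 0, 0, 1], [0.0054, -0.002, 0, 0, 0, 0, 1], [0.0054, -0.002, 0, 0, 0, 0, 1], [0.0054, -0.002, 0, 0, 0, 0, 1], [0.0054, -0.002, 0, 0, 0, 0, 1], [0.0054, -0.002, 0, 0, 0, 0, 1], [0, 0, 0, 0, 0, 3, 1], [0, 0, 0, 0, 0, 3, 1], [0, 0, 0, 0, 0, 3, 1], [0, 0, 0, 0, 0, 3, 1], [0, 0, 0, 0, 0, 3, 1], [0, 0, 0, 0, 0, 2.93, 1], [0, 0, 0, 0, 0, 0, 1], [0, 0, 0, 0, 0, 0, 1], [0, 0, 0, 0, 0, 0, 1]],
  ],
)

```text
t: 6.45
ee_pos: [508.8, 281.7, 184.2]
orientation: [-3.065, -0.691, -0.0]
ft_force: [0.6, 0.1, -1.1]
width: 47.9
```

```bash
python3 - <<'E'
from st import *
o,M=st()
from ov import *
C=(*o["ee_pos"][:2],.442)
overlay("top","pics/ovt2.png",C,ctr=(560,300,0))
overlay("side","pics/ovs2.png",C,ctr=(560,290,0),half=(50,37),k=8)
c,s=np.cos(TT),np.sin(TT);d=o["ee_pos"][:2]-[TX,TY];print("tray frame",c*d[0]+s*d[1],-s*d[0]+c*d[1])
E
```

```text
t 6.45 pos [508.8 281.7 184.2] yaw 0.4436 z [ 0.  0. -1.] tip [508.8 281.7   2.2] f [ 0.6  0.1 -1.1] w 47.9 q [0.49 0.69 1.82 0.   0.63 1.61]
tray frame -69.6936580315458 0.045348432558483864
```

View pics/ovt2.png

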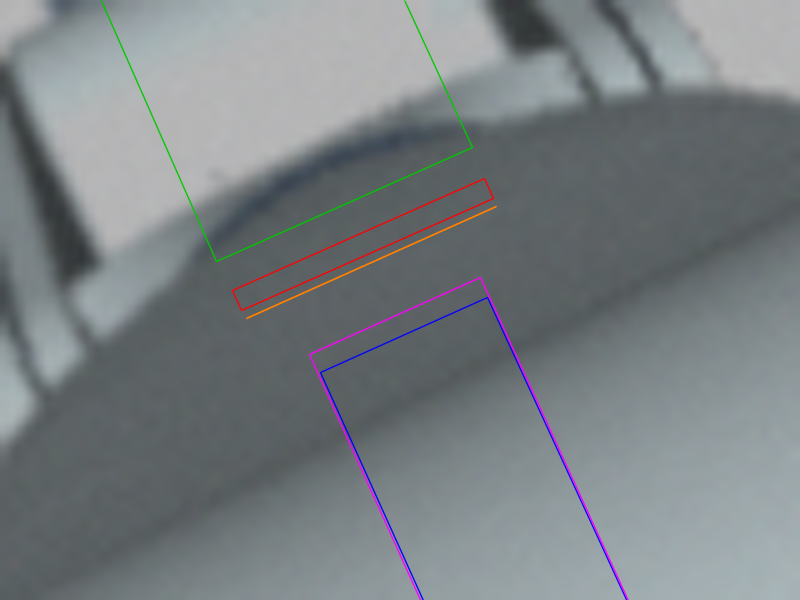

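View pics/ovs2.png

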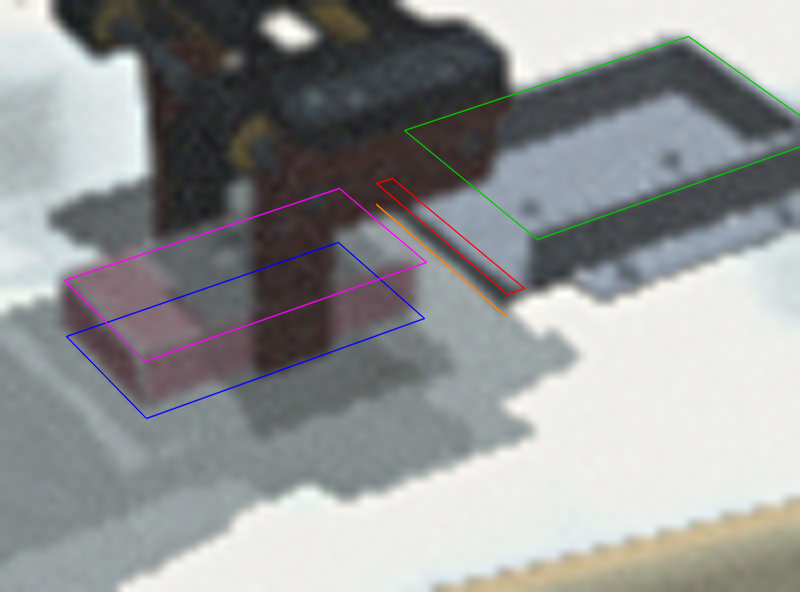

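Call:
jog_arm(
  steps=[
    [[-0.00645, 0, -0.0015, 0, 2, 0, 1], [-0.00645, 0, -0.0015, 0, 2, 0, 1], [-0.00645, 0, -0.0015, 0, 2, 0, 1], [-0.00645, 0, -0.0015, 0, 2, 0, 1], [-0.00645, 0, -0.0015, 0, 2, 0, 1], [0, 0, 0, 0, 0, 0, 1], [0, 0, 0, 0, 0, 0, 1], [0, 0, 0, 0, 0, 0, 1]],
  ],
)

```text
t: 7.22
ee_pos: [479.7, 267.8, 189.6]
orientation: [-3.017, -0.678, -0.264]
ft_force: [-0.3, 0.4, -0.4]
width: 48.1
```

```bash
cat > pic.py <<'E'
from st import *
from ov import *
import sys
def go(fn):
    o,M=st()
    c,s=np.cos(TT),np.sin(TT)
    P=o["ee_pos"]+M@np.array([-48,0,184.2]);L=o["ee_pos"]+M@np.array([48,0,184.2])
    for nm,q in(("tip",o["ee_pos"]+M[:,2]*182),("rear",P),("lead",L)):
        d=q[:2]-[TX,TY];print(nm,"tray xyz",round(c*d[0]+s*d[1],1),round(-s*d[0]+c*d[1],1),round(q[2],1))
    n="side";im=ctrl.get_image(n)[:,:,::-1]
    u=proj(n,[560,290,0])[0].astype(int);x0,y0=u[0]-50,u[1]-37
    cv2.imwrite(fn,cv2.resize(im[y0:y0+74,x0:x0+100],None,fx=8,fy=8,interpolation=cv2.INTER_CUBIC))
go(sys.argv[1])
E
python3 pic.py pics/s3.png
```

```text
t 7.22 pos [479.7 267.8 189.6] yaw 0.4423 z [ 0.1567  0.0742 -0.9848] tip [508.2 281.3  10.3] f [-0.3  0.4 -0.4] w 48.1 q [ 0.49  0.63  1.94 -0.02  0.39  1.64]
tip tray xyz -70.4 -0.1 10.3
rear tray xyz -117.3 -0.1 -0.2
lead tray xyz -22.7 -0.1 16.5
```

View pics/s3.png

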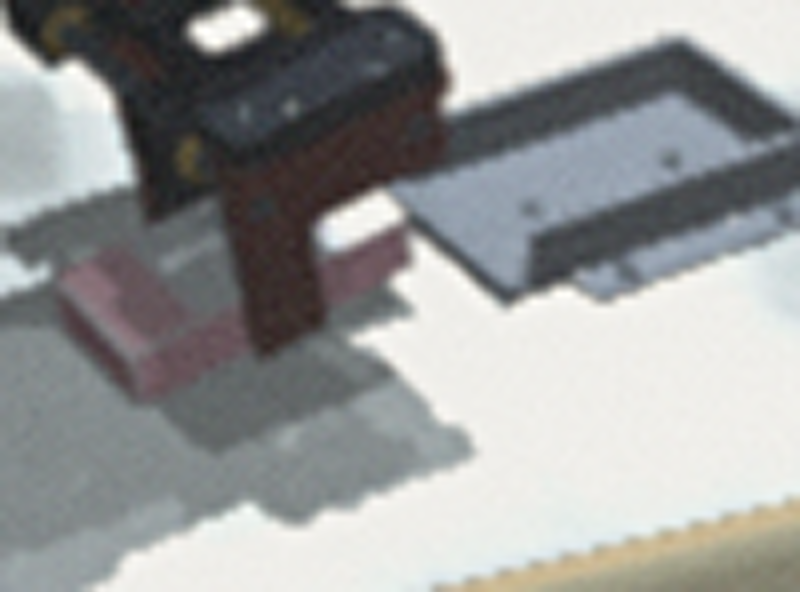

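The carton is tilted: its rear corner (about 140,400) is on the worktop and its leading end (about 405,260) is raised. Next I drive it forward over the lip.

Call:
jog_arm(
  steps=[
    [[0.0049, 0, 0.0009, 0, 0, 0, 1], [0.0049, 0, 0.0009, 0, 0, 0, 1], [0.0049, 0, 0.0009, 0, 0, 0, 1], [0.0049, 0, 0.0009, 0, 0, 0, 1], [0.0049, 0, 0.0009, 0, 0, 0, 1], [0.0049, 0, 0.0009, 0, 0, 0, 1], [0.0049, 0, 0.0009, 0, 0, 0, 1], [0.0049, 0, 0.0009, 0, 0, 0, 1], [0.0049, 0, 0.0009, 0, 0, 0, 1], [0.0049, 0, 0.0009, 0, 0, 0, 1], [0.0049, 0, 0.0009, 0, 0, 0, 1], [0, 0, 0, 0, 0, 0, 1], [0, 0, 0, 0, 0, 0, 1], [0, 0, 0, 0, 0, 0, 1]],
  ],
)

```text
t: 8.43
ee_pos: [528.7, 291.0, 189.0]
orientation: [-3.017, -0.678, -0.264]
ft_force: [-0.0, -0.3, -0.2]
width: 48.1
```

```bash
python3 pic.py pics/s4.png
```

```text
t 8.43 pos [528.7 291.  189. ] yaw 0.4421 z [ 0.1569  0.0743 -0.9848] tip [557.2 304.5   9.8] f [-0.  -0.3 -0.2] w 48.1 q [ 0.49  0.68  1.82 -0.02  0.46  1.63]
tip tray xyz -16.2 -0.1 9.8
rear tray xyz -63.1 -0.1 -0.7
lead tray xyz 31.5 -0.1 16.0
```

View pics/s4.png

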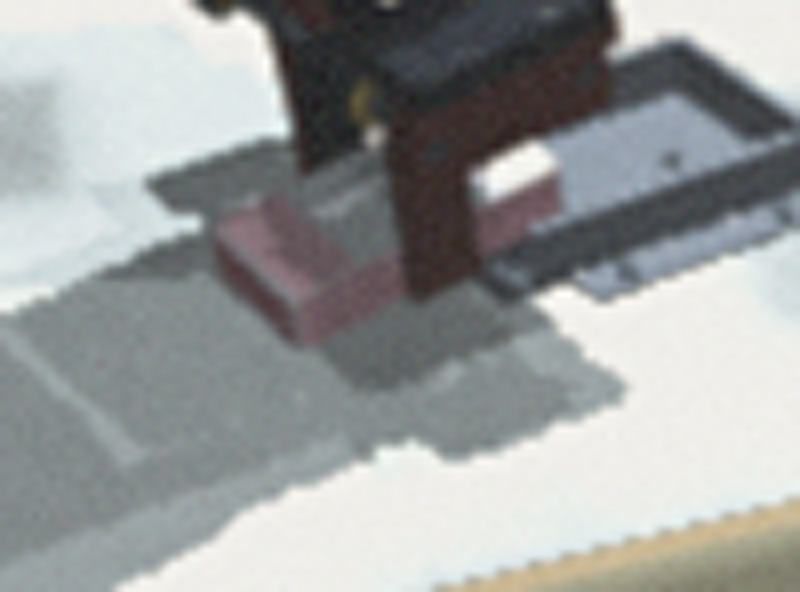

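Call:
jog_arm(
  steps=[
    [[0.0032, 0, 0.0008, 0, -1, 0, 1], [0.0032, 0, 0.0008, 0, -1, 0, 1], [0, 0, 0, 0, 0, 0, 1], [0, 0, 0, 0, 0, 0, -0.2], [0, 0, 0, 0, 0, 0, -0.2], [0, 0, 0, 0, 0, 0, -0.5], [0, 0, 0, 0, 0, 0, -0.5], [0, 0, 0, 0, 0, 0, -0.5], [0, 0, -0.01, 0, 0, 0, -0.5], [0, 0, -0.02, 0, 0, 0, -0.5], [0, 0, -0.03, 0, 0, 0, -0.5], [-0.01, 0, -0.02, 0, -4, 0, -0.5], [-0.01, 0, 0, 0, -4, 0, -0.5], [0, 0, 0, 0, 0, 0, -0.5], [0, 0, 0, 0, 0, 0, -0.5]],
  ],
)

```text
t: 9.73
ee_pos: [506.7, 280.6, 266.2]
orientation: [-3.065, -0.689, -0.004]
ft_force: [0.3, -0.0, -0.0]
width: 65.8
```

```bash
python3 pic.py pics/s5.png
```

```text
t 9.73 pos [506.7 280.6 266.2] yaw 0.442 z [ 0.0024  0.0011 -1.    ] tip [507.2 280.8  84.2] f [ 0.3 -0.  -0. ] w 65.8 q [ 0.49  0.55  1.81 -0.    0.78  1.61]
tip tray xyz -71.6 -0.1 84.2
rear tray xyz -119.6 -0.1 81.9
lead tray xyz -23.6 -0.1 82.2
```

View pics/s5.png

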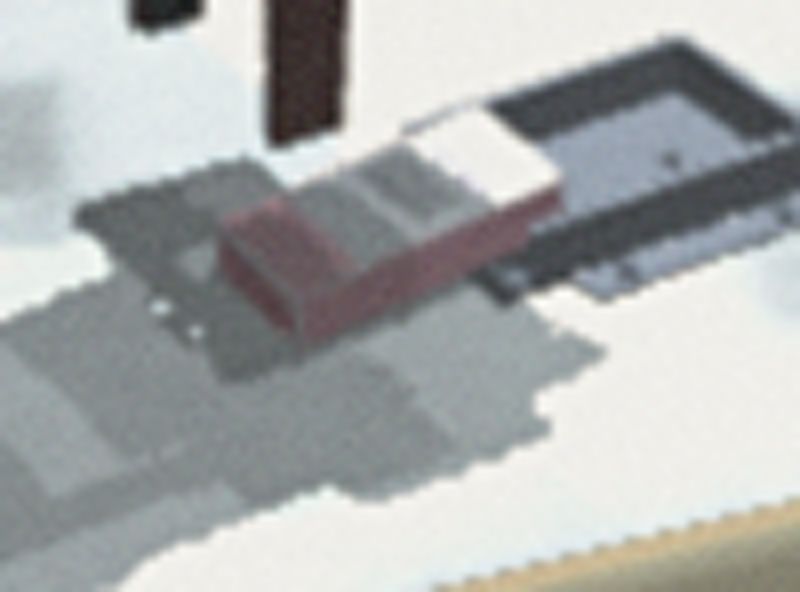

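Call:
jog_arm(
  steps=[
    [[-0.012, 0, 0, 0, 0, 0, 1], [-0.012, 0, 0.01, 0, 0, 0, 1], [0, 0, 0.02, 0, 0, 0, 1], [0, 0, 0.02, 0, 0, 0, 1], [0, 0, 0.015, 0, 0, 0, 1], [0, 0, 0.0085, 0, 0, 0, 1], [0, 0, 0, 0, 0, 0, 1], [0, 0, 0, 0, 0, 0, 1], [0, 0, 0, 0, 0, 0, 1], [0, 0, 0, 0, 0, 0, 1]],
  ],
)

```text
t: 10.62
ee_pos: [485.4, 270.5, 193.0]
orientation: [-3.065, -0.689, -0.003]
ft_force: [-0.0, 0.8, -0.1]
width: 2.8
```

```bash
python3 pic.py pics/s6.png
```

```text
t 10.62 pos [485.4 270.5 193. ] yaw 0.442 z [ 1.6e-03  8.0e-04 -1.0e+00] tip [485.7 270.7  11. ] f [-0.   0.8 -0.1] w 2.8 q [ 0.49  0.65  1.88 -0.    0.61  1.62]
tip tray xyz -95.3 -0.1 11.0
rear tray xyz -143.3 -0.1 8.7
lead tray xyz -47.3 -0.1 8.8
```

View pics/s6.png

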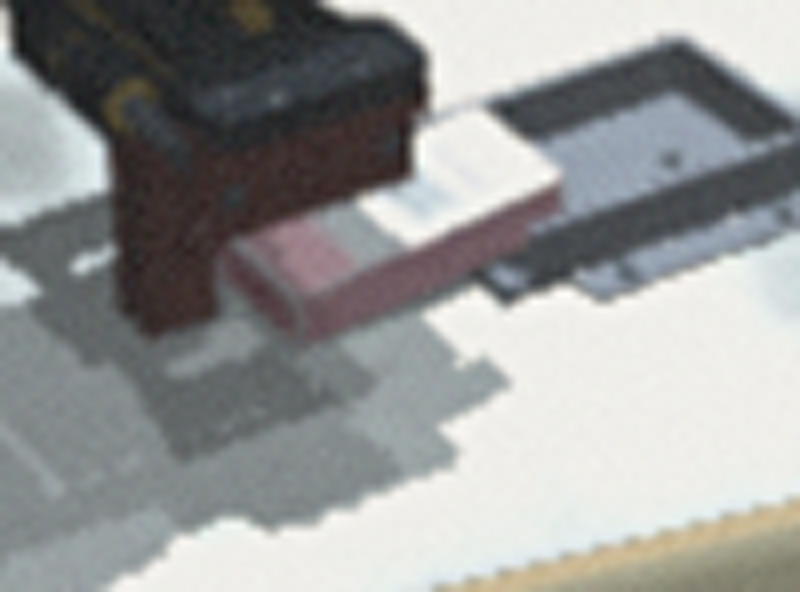

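Call:
jog_arm(
  steps=[
    [[0.005, 0, 0, 0, 0, 0, 1], [0.005, 0, 0, 0, 0, 0, 1], [0.005, 0, 0, 0, 0, 0, 1], [0.004, 0, 0, 0, 0, 0, 1], [0.004, 0, 0, 0, 0, 0, 1], [0.004, 0, 0, 0, 0, 0, 1], [0.004, 0, 0, 0, 0, 0, 1], [0.004, 0, 0, 0, 0, 0, 1], [0.004, 0, 0, 0, 0, 0, 1], [0.004, 0, 0, 0, 0, 0, 1], [0.004, 0, 0, 0, 0, 0, 1], [0.004, 0, 0, 0, 0, 0, 1], [0.004, 0, 0, 0, 0, 0, 1], [0, 0, 0, 0, 0, 0, 1], [0, 0, 0, 0, 0, 0, 1]],
  ],
)

```text
t: 11.92
ee_pos: [535.0, 294.0, 192.2]
orientation: [-3.065, -0.689, -0.001]
ft_force: [0.8, -0.9, 0.2]
width: 0.4
```

```bash
python3 pic.py pics/s7.png
```

```text
t 11.92 pos [535.  294.  192.2] yaw 0.442 z [ 5.e-04  3.e-04 -1.e+00] tip [535.1 294.   10.2] f [ 0.8 -0.9  0.2] w 0.4 q [0.48 0.7  1.75 0.   0.69 1.61]
tip tray xyz -40.7 -0.1 10.2
rear tray xyz -88.7 -0.1 7.9
lead tray xyz 7.3 -0.1 8.0
```

View pics/s7.png

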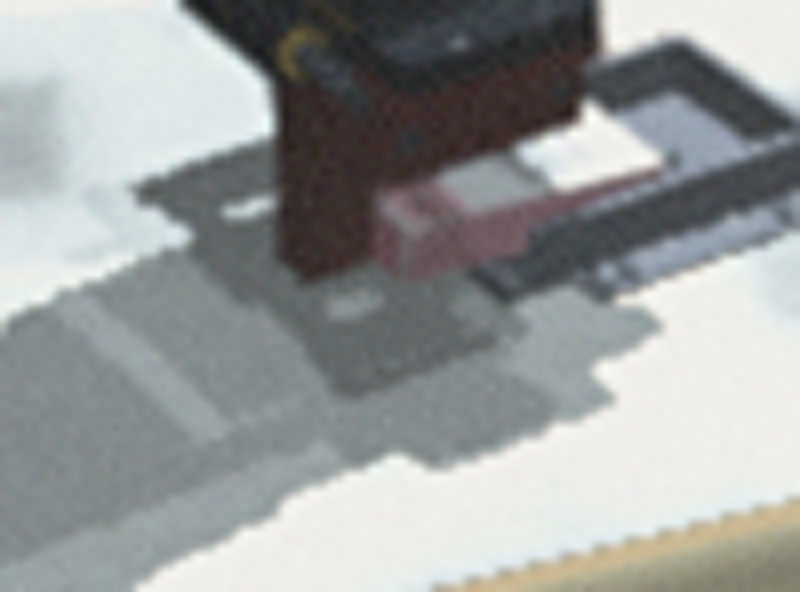

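Call:
jog_arm(
  steps=[
    [[0.004, 0, -0.0005, 0, 0, 0, 1], [0.004, 0, 0, 0, 0, 0, 1], [0.004, 0, 0, 0, 0, 0, 1], [0.004, 0, 0, 0, 0, 0, 1], [0.004, 0, 0, 0, 0, 0, 1], [0.004, 0, 0, 0, 0, 0, 1], [0.004, 0, 0, 0, 0, 0, 1], [0.004, 0, 0, 0, 0, 0, 1], [0.003, 0, 0, 0, 0, 0, 1], [0, 0, 0, 0, 0, 0, 1], [0, 0, 0, 0, 0, 0, 1]],
  ],
)

```text
t: 12.88
ee_pos: [566.5, 308.8, 192.6]
orientation: [-3.065, -0.689, -0.0]
ft_force: [-0.4, -0.6, 0.8]
width: 0.4
```

```bash
python3 pic.py pics/s8.png
```

```text
t 12.88 pos [566.5 308.8 192.6] yaw 0.442 z [ 2.e-04  1.e-04 -1.e+00] tip [566.5 308.9  10.6] f [-0.4 -0.6  0.8] w 0.4 q [0.48 0.73 1.67 0.   0.74 1.61]
tip tray xyz -5.9 -0.1 10.6
rear tray xyz -53.9 -0.1 8.4
lead tray xyz 42.1 -0.1 8.4
```

View pics/s8.png

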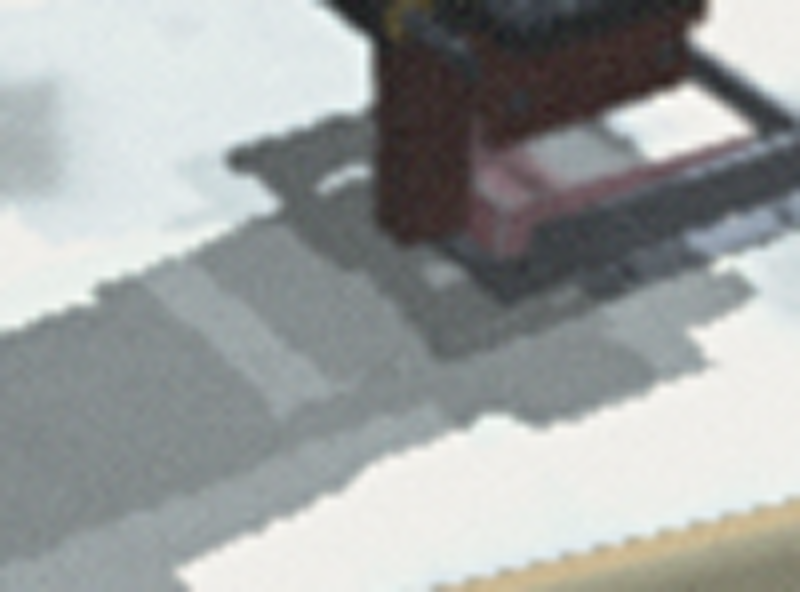

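Call:
jog_arm(
  steps=[
    [[0.002, 0, 0, 0, 0, 0, 1], [0.002, 0, 0, 0, 0, 0, 1], [0.002, 0, 0, 0, 0, 0, 1], [0, 0, 0, 0, 0, 0, 1], [0, 0, 0, 0, 0, 0, 1]],
  ],
)

```text
t: 13.35
ee_pos: [571.9, 311.4, 192.6]
orientation: [-3.065, -0.689, -0.0]
ft_force: [0.3, -0.2, -0.3]
width: 0.1
```

```bash
python3 pic.py pics/s9.png
```

```text
t 13.35 pos [571.9 311.4 192.6] yaw 0.442 z [ 2.e-04  1.e-04 -1.e+00] tip [571.9 311.4  10.6] f [ 0.3 -0.2 -0.3] w 0.1 q [ 0.48  0.74  1.66 -0.    0.75  1.61]
tip tray xyz 0.1 -0.1 10.6
rear tray xyz -47.9 -0.1 8.4
lead tray xyz 48.1 -0.1 8.5
```

View pics/s9.png

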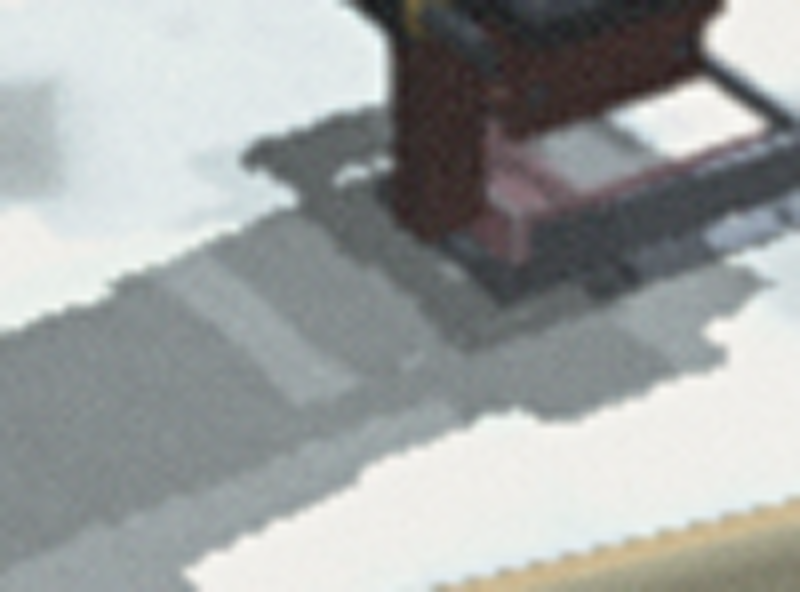

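Call:
jog_arm(
  steps=[
    [[-0.01, 0, 0, 0, 0, 0, 1], [-0.02, 0, 0, 0, 0, 0, 1], [-0.03, 0, -0.02, 0, 0, 0, 1], [-0.03, 0, -0.04, 0, 0, 0, 1], [-0.04, 0, -0.04, 0, 0, 0, 1], [-0.04, 0, -0.04, 0, 0, 0, 1], [0, 0.04, -0.02, 0, 0, 0, 1], [0, 0.04, 0, 0, 0, 0, 1], [0, 0.04, 0, 0, 0, 0, 1], [0, 0.04, 0, 0, 0, 0, 1], [0, 0.04, 0, 0, 0, 0, 1], [0, 0.04, 0, 0, 0, 0, 1], [0, 0, 0, 0, 0, 0, 1]],
  ],
)

```text
t: 14.48
ee_pos: [544.8, 30.3, 324.0]
orientation: [3.065, 0.681, 0.004]
ft_force: [-0.1, 0.4, -0.5]
width: 0.2
```

```bash
python3 - <<'E'
from ov import *
C=(*tw(58,0,0)[:2],TT)
overlay("top","pics/ovt9.png",None,ctr=(620,330,0))
overlay("side","pics/ovs9.png",None,ctr=(600,310,0),half=(50,37),k=8)
overlay("side","pics/full.png",None,ctr=(500,100,0),half=(150,110),k=2)
E
```

```text
(no output)
```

View pics/ovt9.png

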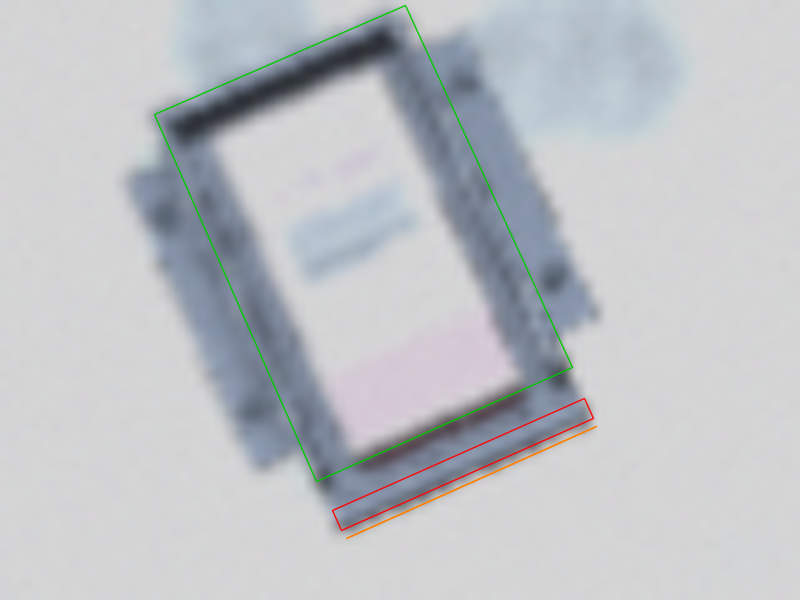

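View pics/ovs9.png

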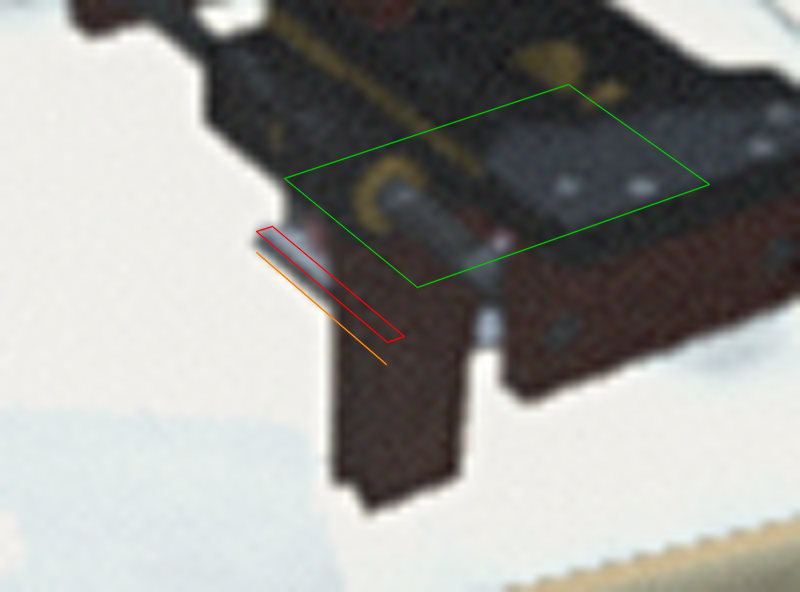

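Call:
jog_arm(
  steps=[
    [[-0.03, 0.03, 0, 0, 0, 0, 1], [-0.03, 0.03, 0, 0, 0, 0, 1], [-0.03, 0.03, 0, 0, 0, 0, 1], [-0.03, 0.03, 0, 0, 0, 0, 1], [0, 0.03, 0, 0, 0, 0, 1], [0, 0, 0, 0, 0, 0, 1], [0, 0, 0, 0, 0, 0, 1]],
  ],
)

```text
t: 15.22
ee_pos: [499.7, -148.3, 323.5]
orientation: [-3.065, -0.687, -0.0]
ft_force: [-0.4, 0.3, -0.1]
width: 0.2
```

```bash
python3 - <<'E'
from ov import *
overlay("side","pics/ovs10.png",None,ctr=(600,310,0),half=(50,37),k=8)
import fit
M={}
C0=[*tw(60,0,0)[:2],TT]
f0=fit.box
fit.box=lambda x,y,th:f0(x,y,th,z0=3)
r=fitcarton(C0,("top",))
for v in r.values():
    d=v[:2]-[TX,TY];c,s=np.cos(TT),np.sin(TT);print("tray frame",c*d[0]+s*d[1],-s*d[0]+c*d[1])
E
```

```text
['top'] [6.26077e+02 3.39034e+02 4.53000e-01] 0.105
['top'] [6.26077e+02 3.39034e+02 4.53000e-01] 0.105
tray frame 60.83894657502695 1.6712377360526922
```

View pics/ovs10.png

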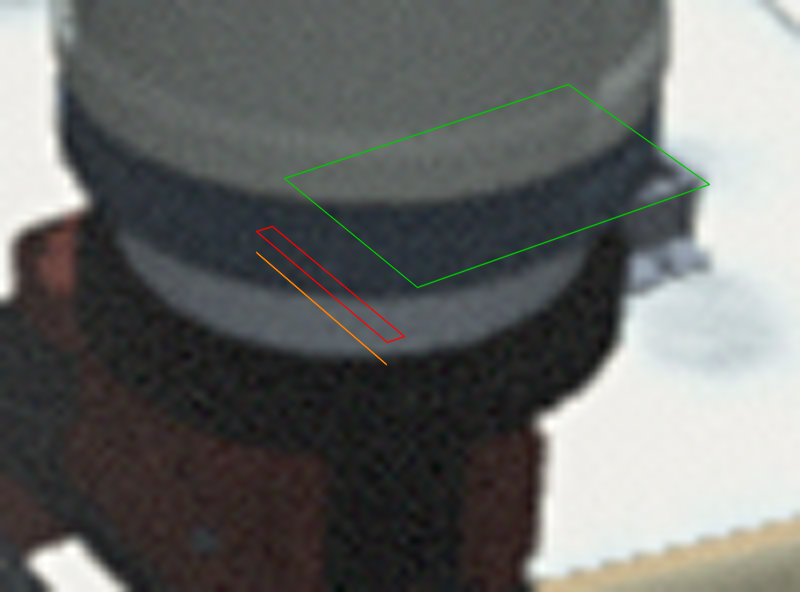

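Call:
jog_arm(
  steps=[
    [[-0.025, 0, 0, 0, 0, 0, 1], [-0.025, 0, 0, 0, 0, 0, 1], [-0.025, 0, 0, 0, 0, 0, 1], [-0.025, 0, 0, 0, 0, 0, 1], [-0.025, 0, 0, 0, 0, 0, 1], [0, 0, 0, 0, 0, 0, 1], [0, 0, 0, 0, 0, 0, 1]],
  ],
)

```text
t: 15.95
ee_pos: [386.4, -201.2, 323.6]
orientation: [-3.065, -0.689, 0.0]
ft_force: [0.8, 0.2, 0.1]
width: 0.4
```

```bash
python3 - <<'E'
from ov import *
overlay("side","pics/ovs11.png",None,ctr=(600,310,0),half=(50,37),k=8)
cv2.imwrite("pics/full11.png",ctrl.get_image("side")[:,:,::-1])
E
```

```text
(no output)
```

View pics/ovs11.png

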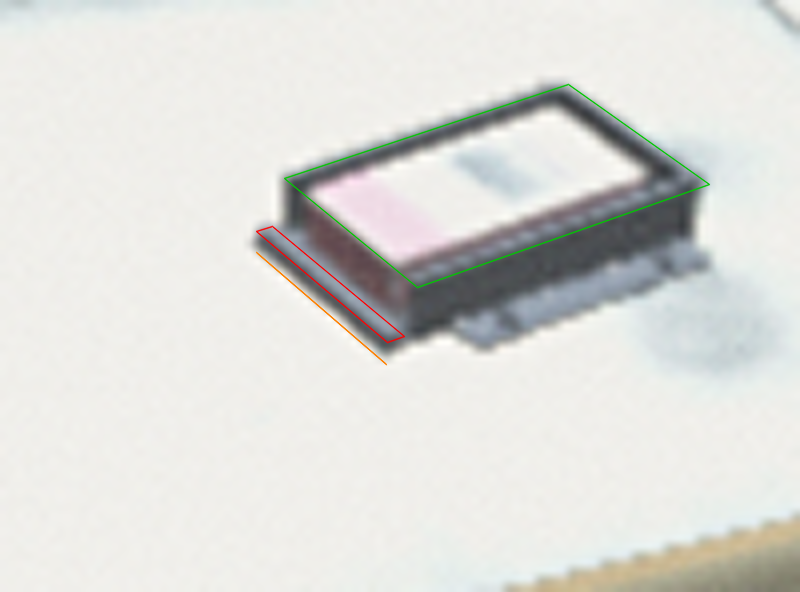

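View pics/full11.png

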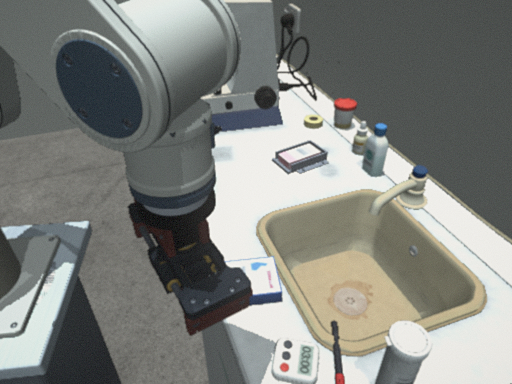

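```bash
python3 -c "
from workcell import ctrl
print(ctrl.close_job())"
```

```text
the job is handed in; nothing more can be done
None
```

The larger narrow carton now lies flat in the tray, wholly behind the lip. I handed the job in at about 16 s of the 48 s.

**What I did:**
1. I gripped the carton across its width and slid it along the worktop to line it up with the tray.
2. I tilted it 10° about its rear bottom edge, so only the leading end rose, and slid it about 30 mm past the lip.
3. I lowered it onto the lip, let go, and pushed its rear end with the closed fingers until it dropped in behind the lip.

**Last checks:**
- **Position:** The top camera puts the carton's centre at tray x ≈ 61 mm, y ≈ 2 mm. Its rear end is therefore at about x 13 mm, clear of the lip's inner face at 6 mm. It is turned less than 1° from the tray's axis.
- **Flatness:** The side picture shows its top level and just below the tray walls.
- **Forces:** The readings at the end of each move stayed within about 1.5 N.
- **Clearance:** The arm ended clear of everything, and the wide carton was not touched. The arm hides part of it in the last side picture.

**Disagreements:**
- The two cameras differed by about 2 mm, which is within their calibration.
- The network's tray origin from the side camera was about 18 mm off in y. I used the tray's corners from both pictures instead.
- The later side-camera fit of the carton, partly hidden by the gripper, was poor. I did not use it.

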